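# Bring the red paint round on the paint carousel

### The arm

A 7-joint arm with a two-finger parallel gripper is mounted at the origin on the work surface. World frame = base frame: x ahead of the robot, y to its left, z up, the work surface at z = 0. Lengths are in m, angles in rad, forces in N, time in s.
With the tool pointing down it reaches from about 0.425 to 1.025 m from the base axis. Payload 3.6 kg.
Tool frame: the origin (TCP) lies between the finger pads; the fingertips stand 22 mm ahead of it and the grasp point (between the pads) lies 3 mm ahead of it; z points along the fingers, y is the direction in which the jaws open and shut (so a half turn about z gives the same grasp; the last joint's range is limited). The gripper opens to 85 mm and grips with 20 to 120 N. Pads are 22 mm wide; open, the fingers measure 114 mm over their backs; the gripper's body (76 mm by 85 mm) begins 54 mm behind the grasp point. The pads swing forward as they close: fully open they stand 13 mm farther back than shut.
Start: joints at [-1.25, 0.591, 0.048, 1.609, -0.033, 0.943, -0.034], TCP at [0.292, 0.664, 0.253] pointing down, gripper open.
Joint ranges: [-2.69, 2.69], [-0.47, 2.24], [-1.27, 1.36], [0.19, 2.51], [-1.53, 4.68], [0.08, 2.07], [-3.09, 3.09]. Speed limits (rad/s): [2.57, 2.57, 3.14, 3.14, 3.14, 3.14, 3.14].

### API

Orientations are given as [roll, pitch, yaw] about the fixed x, y, z axes, in that order (R = Rz(yaw) Ry(pitch) Rx(roll)).
In Python, from bench import get_state, snapshot, close_job, cut_out gives the robot as it stands. The module is installed in compiled form; this text tells all that it offers.
- The arm moves only by the tool apply_moves, never from a script. Its argument "steps" is a list of rows, each a list of 4 numbers: the shift along the tool's x, y, z in m, then the turn about the tool's z in degrees. A call has 1 to 12 rows; each row is the pose to reach, as a shift and turn from the pose commanded when the call began, along the tool's axes at that moment; what a row does not reach only later rows make up. A row lasts 1/10 s, in which the tool goes at most 50 mm and 8.59 degrees, less where a joint would pass 70% of its speed; a pose out of reach is approached as far as the arm can. A call with a gripper value outside its range is refused whole. "hand" is the finger opening in m, from 0 to 0.0854, set as the call begins (left out, the last holds). The fingers move at their own pace and stop on an object; "squeeze" is the grip in N (left out, the last holds). Time passes only in rows, so rows that repeat a pose let the fingers close. It gives the time, the measured TCP pose, the force and the opening at its end, in the units of the state.
- get_state(): the state, without advancing time (a new reading comes with each control period).
- snapshot(name): name is "side" or "top"; returns a dict with "frame" (400x640x3 uint8, red, green, blue), "range_z" (400x640 float32, m along the optical axis (not along the pixel's ray), 0 where there is no reading), "fovy" (degrees; the focal length in pixels is half the picture's height over the tangent of half this angle, whatever the lens; pixels are square), "cx", "cy" (the principal point, pixels), "rvec" (rotation vector, rad) and "tvec" (3), from world to camera coordinates, as OpenCV has them. Camera axes: x right, y down, z forward; pixel columns grow to the right and rows downward; lengths in m; the calibration is good to about 2 mm. A picture is of the moment at which its call begins.
- close_job(): hands the job in, once; it reports no verdict.
Trained networks look in a picture, given as the dict that the camera call returned (one of the last four; its "shot" number tells which), for a name from the list of things; names that differ only in an ending like _2 or _b are one class to them, and where a whole thing is asked for, a point or a joint stands for the part that bears it (a point fixed in the world has none). Each returns a list of dicts, best first, with "p" (0 to 1); they miss things now and then, are a little off and sometimes report something else, mostly with a low value. They report only what shows in the picture. A call takes as long as a camera call. They do not tell look-alikes from the thing itself.
- cut_out(picture, thing): "pixels" (400x640 bool, what is visible of it) and "pixel" ([row, column] in pixels, amid what is visible of it).
The state is a dict: "time": time; "joint_positions": joint angles; "qvel": joint speeds; "effort": joint torques, N m; "tool_pos": TCP position; "tool_rot": TCP orientation; "wrist_force": force on the tool from outside, world axes, zero at the start; "moment": the same for the moment, N m; "width": finger opening in m.
Only numpy, scipy, OpenCV 4.12 (cv2) and the standard library are available. Lean on these libraries where they do the work, as an engineer would, in place of code of your own. Each camera call takes 0.05 s, during which the arm holds its last target.

### The job

Spin the paint carousel by pushing the scalloped rim of its teal tray gently with a fingertip until the red pot is at the front, centred straight behind the tool rest, and leave it standing still there. Do not touch or lift the pots themselves, and leave the probe, the palette, the clipper and the brush stand where they are.

Things in the scene. Friction and masses are not known exactly. Their poses are not given: they have to be found in the camera images.
- base: Fixed plywood foot of the paint carousel: disc of 140 mm diameter, top 10 mm above the desk, with a tongue 130 mm wide and 10 mm thick that runs out to 175 mm from the centre in its -x direction: the carousel's FRONT. Origin: on the turning axis, at desk height; z up.
- base_rest (a point): Middle of the tool rest at the carousel's front: a trough across the end of the base's tongue, 160 mm from the turning axis, between two ridges (147 to 173 mm from the axis, 130 mm long, tops 17 mm above the desk). The point lies on the trough's floor, 10 mm above the desk.
- tray_hub (a point): Middle of the teal tray, on the turning axis, 49 mm above the desk. Tray: disc of 82 mm radius with six evenly spaced round lobes (62 mm diameter, centres 100 mm from the axis, each with a 36 mm wide cup for a pot) that make its scalloped rim: upright sides from 26 to 46 mm above the desk, outermost 131 mm from the axis. Between lobes are finger notches, 38 mm wide, more farther out.
- tray: The carousel's teal tray. Origin: on the turning axis, 26 mm above the desk (underside of the rim); z up; its axes turn with it, with cup centres at 30, 90, 150.. deg from its x. It turns either way without end stops on a ball bearing with slight drag (0.03 N m, 0.25 N at the rim), and soon stops and stays where it is left.
- pot_red: THE pot to bring round: screw-top paint pot with a red lid, 32 mm diameter, 40 mm tall (lid: the top 12 mm), 24-52 g, loose in one of the tray's cups with 2 mm play all round, top 70 mm above the desk. Origin: centre of its underside, 30 mm above the desk; z up.
- pot_blue: Screw-top paint pot with a blue lid, 32 mm diameter, 40 mm tall (lid: the top 12 mm), 40 g, loose in one of the tray's cups with 2 mm play all round, top 70 mm above the desk. Origin: centre of its underside, 30 mm above the desk; z up.
- pot_white: Screw-top paint pot with a white lid, 32 mm diameter, 40 mm tall (lid: the top 12 mm), 40 g, loose in one of the tray's cups with 2 mm play all round, top 70 mm above the desk. Origin: centre of its underside, 30 mm above the desk; z up.
- pot_black: Screw-top paint pot with a black lid, 32 mm diameter, 40 mm tall (lid: the top 12 mm), 40 g, loose in one of the tray's cups with 2 mm play all round, top 70 mm above the desk. Origin: centre of its underside, 30 mm above the desk; z up.
- pot_green: Screw-top paint pot with a green lid, 32 mm diameter, 40 mm tall (lid: the top 12 mm), 40 g, loose in one of the tray's cups with 2 mm play all round, top 70 mm above the desk. Origin: centre of its underside, 30 mm above the desk; z up.
- pot_yellow: Screw-top paint pot with a yellow lid, 32 mm diameter, 40 mm tall (lid: the top 12 mm), 40 g, loose in one of the tray's cups with 2 mm play all round, top 70 mm above the desk. Origin: centre of its underside, 30 mm above the desk; z up.
- probe: Bystander: steel probe 160 mm long, 8 mm thick handle, lying along y in the tool rest at the carousel's front, top 18 mm above the desk (its bent tip 19 mm). Origin: underside of its middle.
- palette: Bystander: closed wet palette, blue ceramic tray with a pale clip-on lid, 196 x 146 mm, 34 mm tall, long side along its x, at the carousel's left (+y of the base). Origin: centre of its underside.
- clipper: Bystander: blue-handled plastic clipper lying flat, 140 mm long, 66 mm wide, 12 mm tall, at the carousel's front right (-x, -y of the base). Origin: on the desk under it, between the handles, about 10 mm behind the pivot.
- brush_stand: Bystander: clear acrylic brush stand with seven brushes, foot 90 mm diameter, 212 mm tall to the brush tips, at the carousel's right (-y of the base). Origin: centre of its underside.
There are look-alikes about, which are no part of the job. There is more than one size of the pot_black; the one meant has the size given above.

How it is judged:
At the end, for the whole second after the job is handed in: The red pot's centre is at the front, within 16 mm of the carousel's front line (about 9 degrees of turn); the tray is still; all six pots are upright and down in their cups; probe, palette, clipper and brush stand are within 15 mm of where they were (x of pot_red in the frame of base below -0.085 m and y of pot_red in the frame of base between -0.016 and 0.016 m and angular speed of tray below 0.05 rad/s and height (world z) of each of pot_red, pot_blue, pot_white, pot_black, pot_green, pot_yellow below 0.036 m and angle between each of pot_red, pot_blue, pot_white, pot_black, pot_green, pot_yellow's own z axis and vertical below 0.15 rad and distance of each of probe, palette, clipper, brush_stand from where it was at the start of the episode below 0.015 m); the robot touches nothing.
It fails at once if a pot is touched by the robot (more than 1 N) (contact force between any of the fingers, the arm and pot_red above 1 N or contact force between any of the fingers, the arm and pot_blue above 1 N or contact force between any of the fingers, the arm and pot_white above 1 N or contact force between any of the fingers, the arm and pot_black above 1 N or contact force between any of the fingers, the arm and pot_green above 1 N or contact force between any of the fingers, the arm and pot_yellow above 1 N).
It fails at once if a pot is lifted out of its cup (more than 10 mm up) or tipped (0.4 rad) (height (world z) of any of pot_red, pot_blue, pot_white, pot_black, pot_green, pot_yellow above 0.04 m or angle between any of pot_red, pot_blue, pot_white, pot_black, pot_green, pot_yellow's own z axis and vertical above 0.4 rad).
It fails at once if the tray is flung round (faster than 4 rad/s) (angular speed of tray above 4 rad/s).
It fails at once if the tray is pushed with the gripper's body or the arm instead of the fingers (more than 1 N) (contact force between the arm and tray above 1 N).
It fails at once if a bystander is shifted by more than 15 mm (distance of any of probe, palette, clipper, brush_stand from where it was at the start of the episode above 0.015 m).
It also fails if it takes over 45 s, if anything falls off the work surface, if the arm or the gripper's body presses on something with over 40 N, if the wrist force passes 120 N, or if a joint passes its speed limit or range.

## Working session

There is one attempt and no reset: what is moved stays moved. The work goes in short steps, Python scripts to look and compute and a tool call to move; the robot and the scene stay as the last step left them, time stands still between calls to the robot, and variables do not carry over. Pictures are saved under pics/ and viewed, and the job is handed in when it is done.

Besides the shell and the picture viewer there is one more tool, called after "Request:" as name([rows], argument=value, ...), one row to a line, values as JSON. apply_moves: Moves the arm, as the interface text tells. Its arguments: {"type":"object","properties":{"steps":{"type":"array","items":{"type":"array","items":{"type":"number"}}},"hand":{"type":"number"},"squeeze":{"type":"number"}},"required":["steps"]}

```bash
mkdir -p pics; cat > h.py <<'E'
import numpy as np, cv2
from bench import *
def cam(s):
    H,W=s["range_z"].shape; f=H/2/np.tan(np.radians(s["fovy"])/2)
    R=cv2.Rodrigues(np.array(s["rvec"],float))[0]; return f,s["cx"],s["cy"],R,np.array(s["tvec"],float).ravel()
def world(s):
    f,cx,cy,R,t=cam(s); z=s["range_z"]; v,u=np.mgrid[:z.shape[0],:z.shape[1]]
    P=np.stack([(u-cx)/f*z,(v-cy)/f*z,z],-1); W=(P-t)@R
    W[z<=0]=np.nan; return W
def save(s,n,crop=None,k=1):
    im=s["frame"][...,::-1].copy()
    if crop: r0,r1,c0,c1=crop; im=im[r0:r1,c0:c1]
    if k!=1: im=cv2.resize(im,None,fx=k,fy=k,interpolation=cv2.INTER_CUBIC)
    cv2.imwrite("pics/"+n,im)
E
python3 - <<'E'
from h import *
s=snapshot("top"); save(s,"top0.png"); W=world(s)
for n in ["base","tray","pot_red","pot_blue","pot_white","pot_black","pot_green","pot_yellow","probe","palette","clipper","brush_stand"]:
    for d in cut_out(s,n)[:3]:
        m=d["pixels"]; print(n,round(d["p"],2),np.round(d["pixel"]),m.sum(),np.round(np.nanmedian(W[m],0),3))
s2=snapshot("side"); save(s2,"side0.png")
print(get_state())
E
```

```text
base 0.96 [239. 366.] 1651 [ 0.428 -0.079  0.011]
tray 0.78 [185. 381.] 5897 [ 0.552 -0.116  0.044]
pot_red 0.74 [185. 338.] 179 [ 0.561 -0.017  0.07 ]
pot_blue 0.67 [148. 363.] 185 [ 0.641 -0.073  0.07 ]
pot_blue 0.64 [181. 338.] 163 [ 0.561 -0.017  0.07 ]
pot_white 0.6 [189. 378.] 5806 [ 0.552 -0.117  0.044]
pot_white 0.58 [220. 358.] 154 [ 0.472 -0.058  0.07 ]
pot_black 0.82 [297. 406.] 322 [ 0.3   -0.168  0.051]
pot_black 0.7 [232. 308.] 264 [0.454 0.062 0.052]
pot_black 0.46 [222. 405.] 159 [ 0.464 -0.156  0.07 ]
pot_green 0.5 [149. 408.] 192 [ 0.633 -0.172  0.069]
pot_yellow 0.71 [188. 425.] 169 [ 0.544 -0.211  0.069]
probe 0.7 [256. 370.] 99 [ 0.392 -0.088  0.018]
probe 0.64 [239. 367.] 1573 [ 0.427 -0.081  0.011]
palette 0.79 [136. 271.] 4693 [0.672 0.14  0.034]
clipper 0.62 [252. 460.] 565 [ 0.396 -0.3    0.011]
brush_stand 0.83 [191. 502.] 2096 [ 0.534 -0.371  0.138]
{'time': 0.7, 'joint_positions': array([-1.24948114,  0.59115692,  0.04842528,  1.60848482, -0.03330885,
        0.94270652, -0.03370754]), 'qvel': array([-0.00018429, -0.00163805, -0.00061955,  0.00079233, -0.00037412,
       -0.0006135 , -0.00015542]), 'effort': array([ 1.84033013e-06, -5.48455811e+01,  1.54563814e+00, -1.98488706e+01,
        9.25330765e-03,  1.48086325e-03, -1.57504005e-06]), 'tool_pos': array([0.29220333, 0.66352062, 0.25333991]), 'tool_rot': array([3.14154021e+00, 2.82666615e-05, 2.72677718e+00]), 'wrist_force': array([-0.22921948, -0.22419953,  0.16090625]), 'moment': array([ 0.02522343, -0.02392207, -0.02525102]), 'width': 0.08512889271078952}
```

```bash
sleep 1; ls pics
```

```text
side0.png
top0.png
```

```bash
python3 - <<'E'
import cv2
a=cv2.imread("pics/top0.png")[90:320,220:540]; cv2.imwrite("pics/top0c.png",cv2.resize(a,None,fx=2.5,fy=2.5,interpolation=cv2.INTER_CUBIC))
E
```

```text
(no output)
```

View pics/top0c.png

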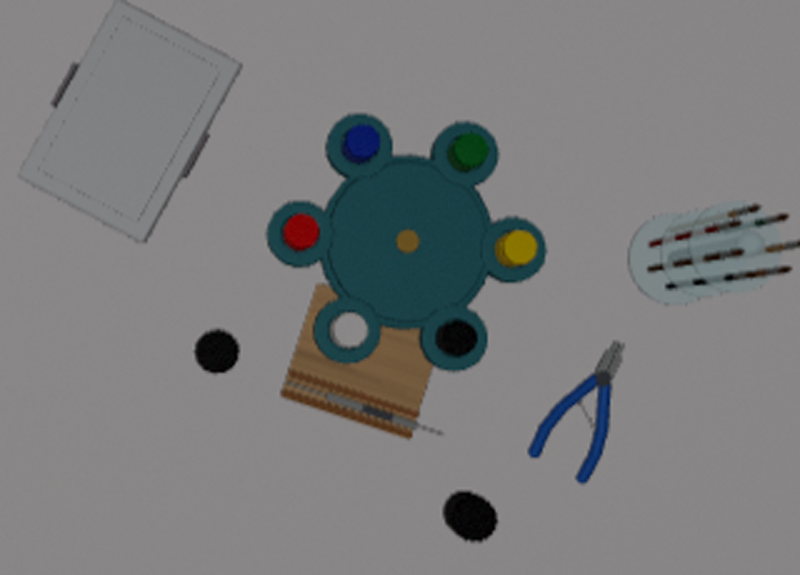

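View pics/side0.png

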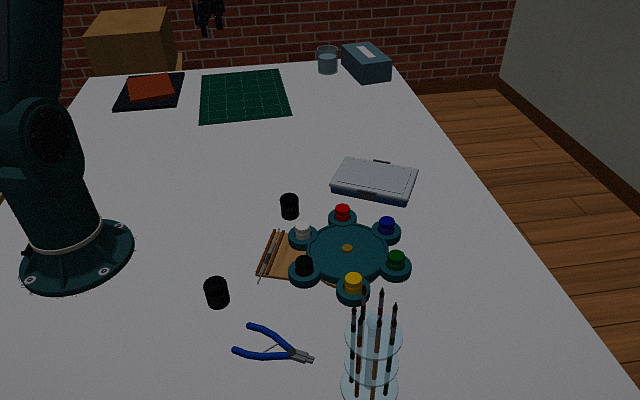

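The top view shows the red pot at pixel (row 185, col 338), on the carousel's left. It is the only red lid; the other reds are brush parts around (190, 500) and a flat red item on a mat in the background. The loose black jars at (232, 308) and (297, 406) are larger look-alikes, and the black pot in the tray is at (222, 405). Next I measure the hub and the front line.

```bash
python3 - <<'E'
from h import *
s=snapshot("top"); save(s,"crop1.png",(130,270,310,450),4)
W=world(s)
n=["red","blue","white","black","green","yellow"]; P=[]
for k in n:
    for d in cut_out(s,"pot_"+k):
        w=np.nanmedian(W[d["pixels"]],0)
        if abs(w[2]-.07)<.004 and d["pixels"].sum()<300: break
    m=d["pixels"]&(abs(W[...,2]-.07)<.004); w=W[m]; c=cv2.minEnclosingCircle(w[:,:2].astype(np.float32)); P.append(c[0]); print(k,np.round(c,4),np.round(w.mean(0),3))
P=np.array(P); 
A=np.c_[2*P,np.ones(6)]; x=np.linalg.lstsq(A,(P**2).sum(1),rcond=None)[0]; hub=x[:2]
print("hub",hub,"r",np.sqrt(x[2]+hub@hub),"angs",np.degrees(np.arctan2(*(P-hub).T[::-1])))
d=cut_out(s,"base")[0]; m=d["pixels"].astype(np.uint8)
w=W[(m>0)&(abs(W[...,2]-.013)<.008)]
r=cv2.minAreaRect(w[:,:2].astype(np.float32)); print(r); b=cv2.boxPoints(r);print(b)
print("dist corners",np.linalg.norm(b-hub,axis=1))
# rest axis from ridge points
q=w[w[:,2]>.0145]; r2=cv2.minAreaRect(q[:,:2].astype(np.float32)); print("ridge",len(q),r2)
c=np.array(r2[0]); print("front ang via ridge",np.degrees(np.arctan2(*(c-hub)[::-1])),np.linalg.norm(c-hub))
l=cv2.fitLine(q[:,:2].astype(np.float32),cv2.DIST_HUBER,0,.001,.001).ravel(); print("ridge normal",np.degrees(np.arctan2(l[1],l[0]))+90)
np.save("hub.npy",hub)
E
```

```text
Traceback (most recent call last):
ValueError: setting an array element with a sequence. The requested array has an inhomogeneous shape after 1 dimensions. The detected shape was (2,) + inhomogeneous part.
```

View pics/crop1.png

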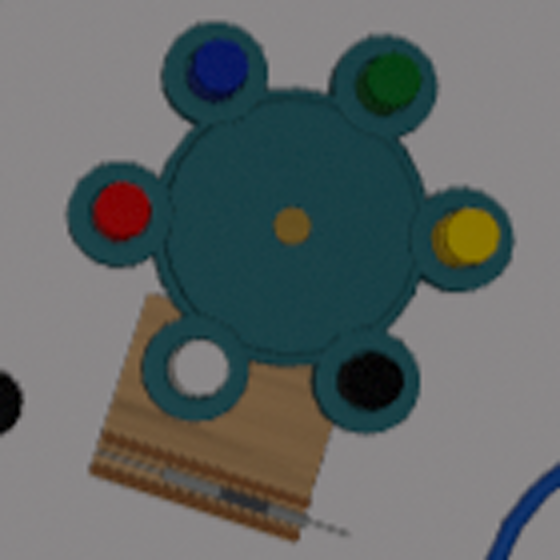

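The crop confirms the red pot in its left lobe, crop (120, 210), which is about pixel (183, 340). The tongue points down and slightly left.

```bash
cat > meas.py <<'E'
from h import *
def pots(s,W,n=["red","blue","white","black","green","yellow"],v=1):
    P=[]
    for k in n:
        for d in cut_out(s,"pot_"+k):
            w=np.nanmedian(W[d["pixels"]],0)
            if abs(w[2]-.07)<.004 and d["pixels"].sum()<300:
                hsv=0
                m=d["pixels"]&(abs(W[...,2]-.07)<.004); w=W[m].mean(0); 
                if v: print(k,round(d["p"],2),m.sum(),np.round(w,4),s["frame"][m].mean(0).round())
                P.append(w[:2]); break
        else: print(k,"none")
    return np.array(P)
E
python3 - <<'E'
from meas import *
s=snapshot("top"); W=world(s)
P=pots(s,W); P=np.unique(P,axis=0)
A=np.c_[2*P,np.ones(len(P))]; x=np.linalg.lstsq(A,(P**2).sum(1),rcond=None)[0]; hub=x[:2]
print("hub",hub,"r",np.sqrt(x[2]+hub@hub),"angs",np.degrees(np.arctan2(*(P-hub).T[::-1])))
t=cut_out(s,"tray")[0]["pixels"]
w=W[t&(abs(W[...,2]-.046)<.006)]; print("tray enclosing",cv2.minEnclosingCircle(w[:,:2].astype(np.float32)), w.shape)
d=cut_out(s,"base")[0]; m=d["pixels"]
w=W[m&(abs(W[...,2]-.013)<.008)]
r=cv2.minAreaRect(w[:,:2].astype(np.float32)); print(r)
q=w[(w[:,2]>.0145)&(np.linalg.norm(w[:,:2]-hub,axis=1)>.14)]; r2=cv2.minAreaRect(q[:,:2].astype(np.float32)); print("ridge",len(q),r2)
c=np.array(r2[0]); print("front ang via ridge",np.degrees(np.arctan2(*(c-hub)[::-1])),np.linalg.norm(c-hub))
l=cv2.fitLine(q[:,:2].astype(np.float32),cv2.DIST_HUBER,0,.001,.001).ravel(); print("ridge normal",np.degrees(np.arctan2(l[1],l[0]))+90)
np.save("hub.npy",hub)
E
```

```text
red 0.66 124 [ 0.5609 -0.0172  0.0702] [126.   5.   6.]
blue 0.49 126 [ 0.6432 -0.0738  0.0702] [ 9. 24. 94.]
white 0.68 140 [ 0.4627 -0.1587  0.0702] [6. 7. 8.]
black 0.77 144 [ 0.4628 -0.1591  0.0702] [6. 8. 8.]
green 0.45 133 [ 0.635  -0.1743  0.0702] [ 7. 62. 21.]
yellow 0.78 122 [ 0.5438 -0.215   0.0701] [133. 112.   1.]
hub [ 0.55318488 -0.11642941] r 0.09969565632515813 angs [-154.95618758 -154.72841923  -95.43408523   85.53442751  -35.24677357
   25.35042249]
tray enclosing ((0.5519242286682129, -0.11656030267477036), 0.12985244393348694) (5197, 3)
((0.441532701253891, -0.07740271091461182), (0.13102754950523376, 0.1158212423324585), 69.912841796875)
ridge 276 ((0.41043996810913086, -0.06582627445459366), (0.13087517023086548, 0.041808608919382095), 70.688232421875)
front ang via ridge 160.48055971257926 0.15144896184204046
ridge normal 164.68616
```

Hub (0.553, -0.116), red at 85.5°, front line at 160.4° (base rectangle and ridge centre agree). The tray needs about +75°, counter-clockwise. Plan: put the closed fingers in the notch between blue and red, then sweep an arc.

Request:
apply_moves([
  [-0.04,-0.035,0,1],
  [-0.08,-0.07,0,2],
  [-0.115,-0.1,0,3],
  [-0.15,-0.13,0,4],
  [-0.19,-0.165,0,5],
  [-0.23,-0.2,0,6],
  [-0.265,-0.23,0,7],
  [-0.3,-0.26,0,8],
  [-0.335,-0.29,0,9],
  [-0.375,-0.325,0,10],
  [-0.41,-0.355,0,10.7],
  [-0.45,-0.39,0,10.7],
], hand=0)

```text
time: 2.45
tool_pos: [0.5463, 0.1265, 0.2537]
tool_rot: [3.141, 0.0, 2.54]
wrist_force: [1.0, 0.9, -0.1]
width: -0.0001
```

Request:
apply_moves([
  [0,0,0,0],
])

```text
time: 2.55
tool_pos: [0.5489, 0.1187, 0.2541]
tool_rot: [-3.14, 0.006, 2.526]
wrist_force: [0.5, -0.4, -0.1]
width: -0.0002
```

```bash
cat > rel.py <<'E'
from h import *
import sys
hub=np.array([.5528,-.1164])
def rel(r,ang):
    st=get_state(); p=np.array(st["tool_pos"]); yaw=st["tool_rot"][2]
    ty=np.degrees(yaw)-90
    tgt=hub+r*np.array([np.cos(np.radians(ang)),np.sin(np.radians(ang))]); d=tgt-p[:2]
    x=np.array([np.cos(yaw),np.sin(yaw)]); y=np.array([np.sin(yaw),-np.cos(yaw)])
    return d@x,d@y,ty-ang
st=get_state()
print(st["time"],np.round(st["tool_pos"],4),np.degrees(st["tool_rot"]).round(2),"F",np.round(st["wrist_force"],2),"w",st["width"],np.round(st["joint_positions"],2))
v=np.array(st["tool_pos"])[:2]-hub; print("polar",np.linalg.norm(v),np.degrees(np.arctan2(v[1],v[0])))
for a in sys.argv[2:]: print(a,np.round(rel(float(sys.argv[1]),float(a)),4))
E
python3 rel.py .112 55.5
```

```text
2.55 [0.5489 0.1187 0.2541] [-179.91    0.32  144.75] F [ 0.54 -0.38 -0.14] w -0.00015878535010719236 [-0.43  0.39  0.17  1.99 -0.08  0.77  0.75]
polar 0.23511429861225983 90.94156850963354
55.5 [-0.1374 -0.0778 -0.7504]
```

Request:
apply_moves([
  [-0.035,-0.02,0,0],
  [-0.07,-0.04,0,0],
  [-0.105,-0.06,0,0],
  [-0.137,-0.078,0,0],
  [-0.137,-0.078,0.04,0],
  [-0.137,-0.078,0.08,0],
  [-0.137,-0.078,0.12,0],
  [-0.137,-0.078,0.12,0],
  [-0.137,-0.078,0.12,0],
])

```text
time: 3.45
tool_pos: [0.6143, -0.0133, 0.1334]
tool_rot: [-3.141, -0.001, 2.541]
wrist_force: [0.4, -0.4, 0.9]
width: -0.0002
```

```bash
python3 rel.py .112 55.5; python3 - <<'E'
from h import *
s=snapshot("top"); save(s,"t2.png",(110,250,290,450),4)
s=snapshot("side"); save(s,"s2.png",(100,320,200,460),3)
E
```

```text
3.45 [ 0.6143 -0.0133  0.1334] [-1.7997e+02 -5.0000e-02  1.4556e+02] F [ 0.37 -0.44  0.91] w -0.00016956843708708895 [-0.15  0.61  0.14  1.95 -0.15  0.59  1.06]
polar 0.12005677278485803 59.16166509851757
55.5 [-0.0077 -0.0078  0.0618]
```

View pics/t2.png

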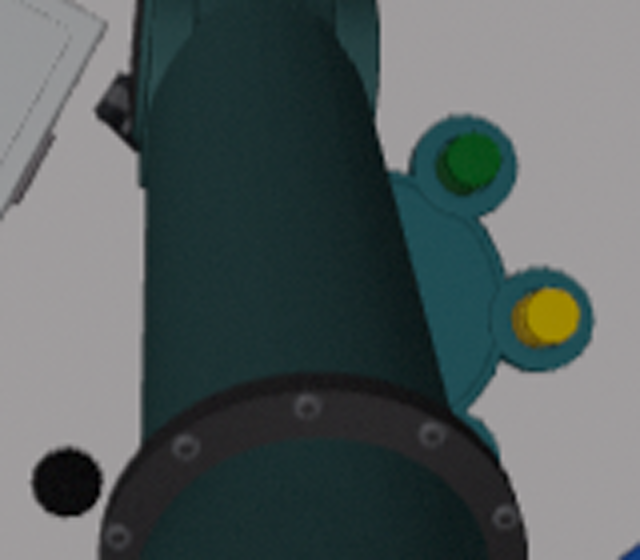

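View pics/s2.png

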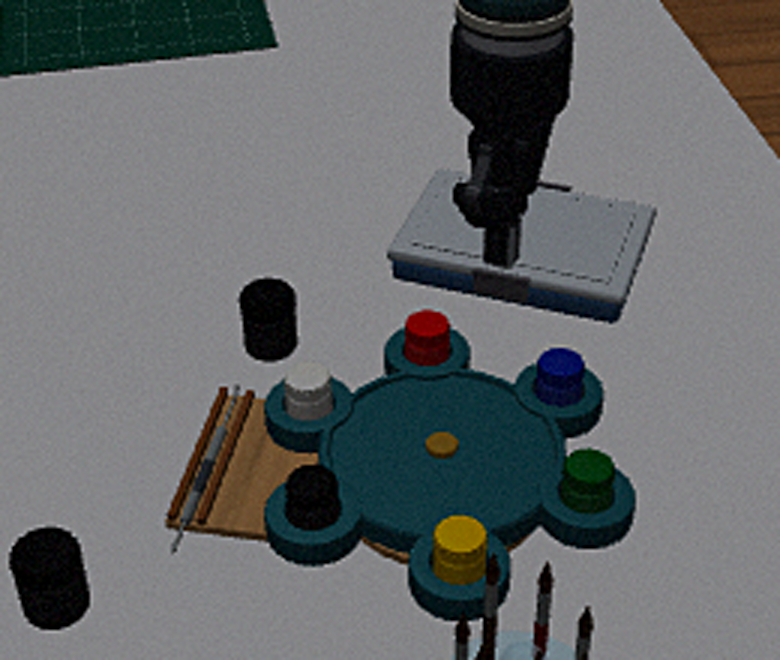

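In the side crop the closed fingers hang at about (500, 255), above and between red (428, 335) and blue (560, 375). The top view is hidden by the arm. I check where the fingertip really is with the side camera's depth.

```bash
python3 - <<'E'
from h import *
s=snapshot("side"); W=world(s)
st=get_state(); p=np.array(st["tool_pos"]); yaw=st["tool_rot"][2]; print(p)
d=W-p; x=np.array([np.cos(yaw),np.sin(yaw)]); y=np.array([np.sin(yaw),-np.cos(yaw)])
a=d[...,:2]@x; b=d[...,:2]@y; z=d[...,2]
m=(abs(a)<.07)&(abs(b)<.08)&(z>-.045)&(z<.15)
for lo in np.arange(-.045,.15,.01):
    k=m&(z>=lo)&(z<lo+.01)
    if k.sum(): print(round(lo,3),k.sum(),"x",np.round([a[k].min(),a[k].max()],3),"y",np.round([b[k].min(),b[k].max()],3))
print("minz",np.sort(z[m])[:10])
print(np.round(cam(s)[3].T@-cam(s)[4],2))
E
python3 rel.py .112 55.5
```

```text
[ 0.61618854 -0.01356553  0.13579992]
-0.025 15 x [-0.011  0.01 ] y [-0.009  0.009]
-0.015 47 x [-0.012  0.011] y [-0.015  0.009]
-0.005 46 x [-0.012  0.006] y [-0.016  0.006]
0.005 46 x [-0.012  0.007] y [-0.016  0.017]
0.015 17 x [-0.014  0.001] y [-0.028  0.029]
0.025 70 x [-0.014  0.011] y [-0.037  0.035]
0.035 55 x [-0.017  0.012] y [-0.045  0.042]
0.045 98 x [-0.018  0.012] y [-0.054  0.053]
0.055 106 x [-0.018  0.011] y [-0.061  0.059]
0.065 153 x [-0.02   0.019] y [-0.063  0.058]
0.075 146 x [-0.02   0.019] y [-0.053  0.016]
0.085 102 x [-0.02   0.019] y [-0.043  0.014]
0.095 63 x [-0.012  0.009] y [-0.041 -0.021]
0.105 146 x [-0.038  0.032] y [-0.038  0.005]
0.115 194 x [-0.038  0.034] y [-0.039  0.005]
0.125 194 x [-0.038  0.035] y [-0.04   0.008]
0.135 198 x [-0.038  0.035] y [-0.04   0.006]
0.145 103 x [-0.038  0.029] y [-0.039  0.002]
minz [-0.02190687 -0.02106217 -0.02034372 -0.01988973 -0.01943683 -0.01935852
 -0.01879902 -0.01805298 -0.01798477 -0.01747042]
[ 0.42 -0.74  0.65]
3.6 [ 0.6162 -0.0136  0.1358] [179.84   0.21 145.54] F [ 0.31 -0.27  0.15] w -0.0001776631783376481 [-0.15  0.61  0.14  1.95 -0.15  0.59  1.06]
polar 0.12080163474264234 58.34976270178314
55.5 [-0.006  -0.0087  0.0446]
```

The tip is 22 mm below the TCP, ±12 mm wide tangentially and ±16 mm radially, so it fits the notch. I lower it.

Request:
apply_moves([
  [-0.006,-0.009,0,0],
  [-0.006,-0.009,0,0],
  [-0.006,-0.009,0.02,0],
  [-0.006,-0.009,0.04,0],
  [-0.006,-0.009,0.06,0],
  [-0.006,-0.009,0.078,0],
  [-0.006,-0.009,0.078,0],
  [-0.006,-0.009,0.078,0],
])

```text
time: 4.4
tool_pos: [0.6144, -0.025, 0.0558]
tool_rot: [3.142, 0.0, 2.54]
wrist_force: [1.0, 0.2, -0.4]
width: 0.0001
```

```bash
python3 - <<'E'
from h import *
s=snapshot("side"); save(s,"s3.png",(100,320,200,460),3)
E
python3 rel.py .112 58 61 64 67 70 73 76 79 82 85 88 91
```

```text
4.45 [ 0.6149 -0.0249  0.0563] [1.7995e+02 8.0000e-02 1.4551e+02] F [-0.37  0.63  0.37] w -0.00046730652401796657 [-0.11  0.73  0.11  1.98 -0.17  0.45  1.09]
polar 0.11059837485415393 55.83240906919899
58 [ 4.2000e-03  1.3000e-03 -2.4903e+00]
61 [ 1.0100e-02  9.0000e-04 -5.4903e+00]
64 [ 1.5900e-02  2.0000e-04 -8.4903e+00]
67 [ 2.17000e-02 -8.00000e-04 -1.14903e+01]
70 [ 2.74000e-02 -2.20000e-03 -1.44903e+01]
73 [ 3.30000e-02 -3.80000e-03 -1.74903e+01]
76 [ 3.86000e-02 -5.70000e-03 -2.04903e+01]
79 [ 4.40000e-02 -7.90000e-03 -2.34903e+01]
82 [ 4.93000e-02 -1.04000e-02 -2.64903e+01]
85 [ 5.45000e-02 -1.31000e-02 -2.94903e+01]
88 [ 5.95000e-02 -1.61000e-02 -3.24903e+01]
91 [ 6.44000e-02 -1.94000e-02 -3.54903e+01]
```

View pics/s3.png

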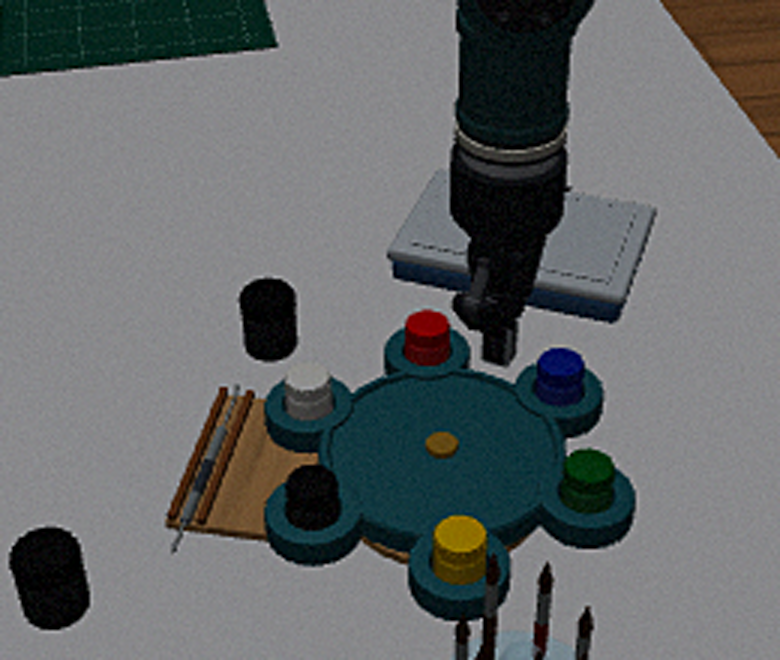

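The fingertip is in the notch at crop (500, 350), clear of the red and blue pots. I start the arc gently.

Request:
apply_moves([
  [0.003,0.001,0,-1],
  [0.006,0.001,0,-3],
  [0.009,0.001,0,-5],
  [0.013,0.001,0,-7],
  [0.017,0,0,-9],
  [0.022,-0.001,0,-11.5],
  [0.0275,-0.002,0,-14.5],
  [0.033,-0.004,0,-17.5],
  [0.0385,-0.006,0,-20.5],
  [0.044,-0.008,0,-23.5],
  [0.049,-0.0105,0,-26.5],
  [0.0545,-0.013,0,-29.5],
])

```text
time: 5.65
tool_pos: [0.5614, -0.0044, 0.0553]
tool_rot: [-3.142, -0.0, 3.059]
wrist_force: [0.3, -0.2, 0.2]
width: -0.0001
```

```bash
cat > look.py <<'E'
from h import *
import sys
s=snapshot("side"); save(s,sys.argv[1],(100,320,200,460),3); W=world(s); hub=np.array([.5528,-.1164])
f=s["frame"].astype(int); r=(f[...,0]>60)&(f[...,1]<.35*f[...,0])&(f[...,2]<.35*f[...,0])&(W[...,2]>.05)&(W[...,2]<.075)
r&=np.linalg.norm(W[...,:2]-hub,axis=-1)<.125
t=r&(abs(W[...,2]-.07)<.0025); w=W[t]; 
print("red top n",t.sum(),np.round(w.mean(0),4)); v=w.mean(0)[:2]-hub
print("red polar",np.linalg.norm(v),np.degrees(np.arctan2(v[1],v[0])))
E
python3 look.py s4.png; python3 rel.py .112 88 91 94 97 100 103 106 109 112 115 118 121
```

```text
red top n 91 [ 0.5233 -0.0242  0.0705]
red polar 0.09677171373806366 107.7680120794915
5.7 [ 0.5598 -0.0043  0.0552] [-1.7999e+02 -1.4000e-01  1.7535e+02] F [-0.1   0.34  0.16] w 0.00023260624068945134 [-0.06  0.69 -0.02  2.1   0.03  0.36  1.39]
polar 0.11236378671430224 86.42400277429616
88 [ 3.1000e-03 -5.0000e-04 -2.6534e+00]
91 [ 8.9000e-03 -9.0000e-04 -5.6534e+00]
94 [ 1.4700e-02 -1.6000e-03 -8.6534e+00]
97 [ 2.05000e-02 -2.70000e-03 -1.16534e+01]
100 [ 2.62000e-02 -4.00000e-03 -1.46534e+01]
103 [ 3.19000e-02 -5.60000e-03 -1.76534e+01]
106 [ 3.74000e-02 -7.50000e-03 -2.06534e+01]
109 [ 4.28000e-02 -9.80000e-03 -2.36534e+01]
112 [ 4.81000e-02 -1.22000e-02 -2.66534e+01]
115 [ 5.33000e-02 -1.50000e-02 -2.96534e+01]
118 [ 5.83000e-02 -1.80000e-02 -3.26534e+01]
121 [ 6.32000e-02 -2.13000e-02 -3.56534e+01]
```

View pics/s4.png

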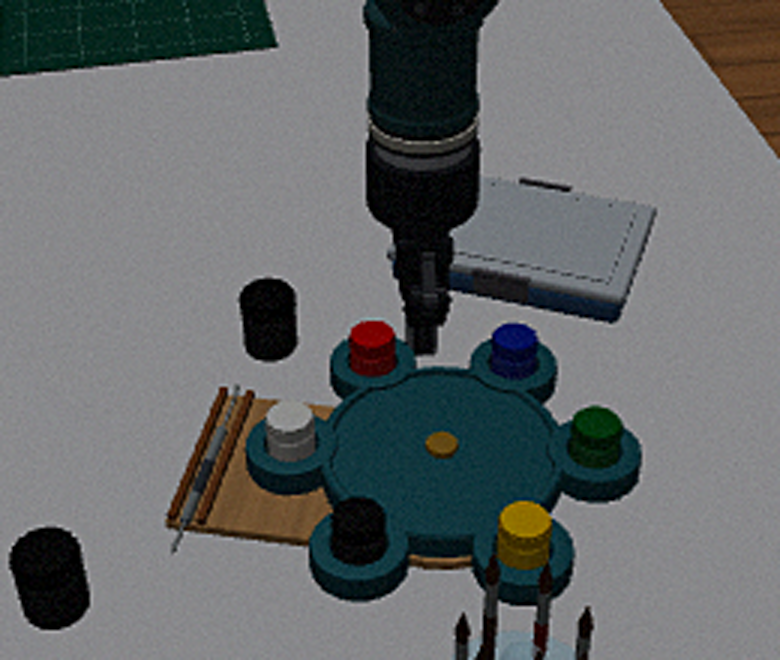

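The tray turns: red is at about 108° with the fingertip at 86°, pushing the lobe edge cleanly. I continue.

Request:
apply_moves([
  [0.003,-0.0005,0,-2.5],
  [0.009,-0.001,0,-5.5],
  [0.0145,-0.0015,0,-8.5],
  [0.0205,-0.0025,0,-11.5],
  [0.026,-0.004,0,-14.5],
  [0.032,-0.0055,0,-17.5],
  [0.0375,-0.0075,0,-20.5],
  [0.043,-0.01,0,-23.5],
  [0.048,-0.012,0,-26.5],
  [0.053,-0.015,0,-29.5],
  [0.058,-0.018,0,-32.5],
  [0.063,-0.0215,0,-35.5],
])

```text
time: 6.9
tool_pos: [0.4973, -0.0202, 0.0554]
tool_rot: [-3.142, 0.001, -2.605]
wrist_force: [-0.1, -0.0, 0.6]
width: -0.0002
```

```bash
python3 look.py s5.png; python3 rel.py .112 121 123 125 127 129 131 133 135 137 139
```

```text
red top n 115 [ 0.4758 -0.0585  0.0705]
red polar 0.09632421366819183 143.05379216519052
6.95 [ 0.4958 -0.0212  0.0553] [ 1.7998e+02 -1.0000e-01 -1.4923e+02] F [-0.83 -0.94  0.1 ] w 0.00011767372483395631 [ 0.05  0.65 -0.13  2.23  0.3   0.28  1.76]
polar 0.11098280200103357 120.91009364693606
121 [ 2.00000e-04  1.00000e-03 -3.60228e+02]
123 [ 4.10000e-03  9.00000e-04 -3.62228e+02]
125 [ 8.00000e-03  7.00000e-04 -3.64228e+02]
127 [ 1.19000e-02  4.00000e-04 -3.66228e+02]
129 [ 1.58000e-02 -1.00000e-04 -3.68228e+02]
131 [ 1.96000e-02 -8.00000e-04 -3.70228e+02]
133 [ 2.35000e-02 -1.50000e-03 -3.72228e+02]
135 [ 2.73000e-02 -2.40000e-03 -3.74228e+02]
137 [ 3.10000e-02 -3.40000e-03 -3.76228e+02]
139 [ 3.48000e-02 -4.60000e-03 -3.78228e+02]
```

View pics/s5.png

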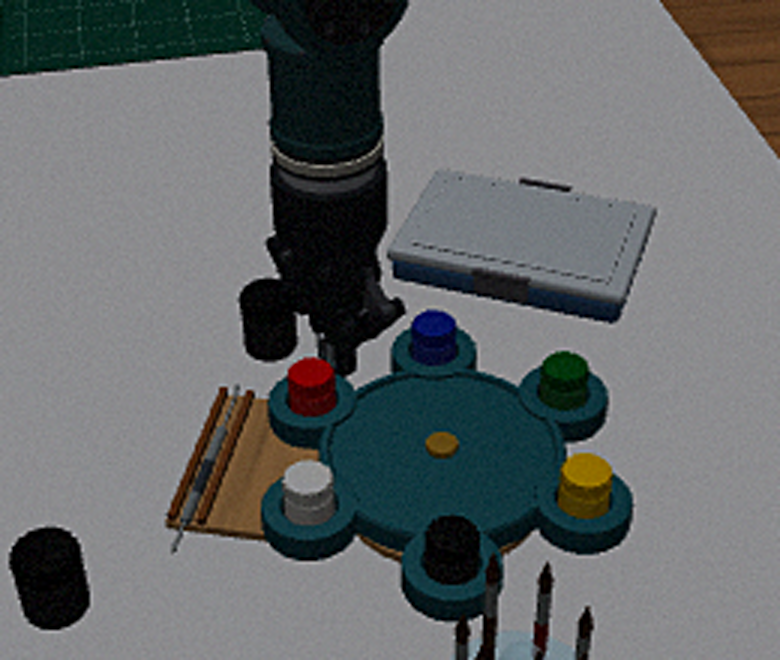

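Red is at about 143°. I push 15° more, slowly, easing off at the end.

Request:
apply_moves([
  [0.004,0.001,0,-2],
  [0.008,0.001,0,-4],
  [0.012,0.0005,0,-6],
  [0.0155,0,0,-8],
  [0.019,-0.0005,0,-10],
  [0.022,-0.001,0,-11.5],
  [0.0245,-0.0015,0,-13],
  [0.0265,-0.002,0,-14],
  [0.028,-0.0025,0,-15],
  [0.028,-0.0025,0,-15],
  [0.028,-0.0025,0,-15],
])

```text
time: 8.05
tool_pos: [0.4746, -0.0369, 0.0553]
tool_rot: [-3.141, 0.0, -2.347]
wrist_force: [0.5, -0.6, 0.5]
width: -0.0003
```

```bash
python3 look.py s6.png; python3 rel.py .112 132 134 136 137 138 139;
```

```text
red top n 117 [ 0.4625 -0.08    0.0704]
red polar 0.09735401913536057 158.02142891252296
8.1 [ 0.4746 -0.0368  0.0553] [-1.7999e+02  1.0000e-02 -1.3447e+02] F [-0.11 -0.16 -0.05] w -0.00017817437377284416 [ 0.11  0.64 -0.17  2.28  0.42  0.25  1.93]
polar 0.1115779940217235 134.48321972566413
132 [-4.900000e-03  2.000000e-04 -3.564689e+02]
134 [-1.000000e-03  4.000000e-04 -3.584689e+02]
136 [ 3.000000e-03  4.000000e-04 -3.604689e+02]
137 [ 4.900000e-03  4.000000e-04 -3.614689e+02]
138 [ 6.900000e-03  3.000000e-04 -3.624689e+02]
139 [ 8.800000e-03  2.000000e-04 -3.634689e+02]
```

View pics/s6.png

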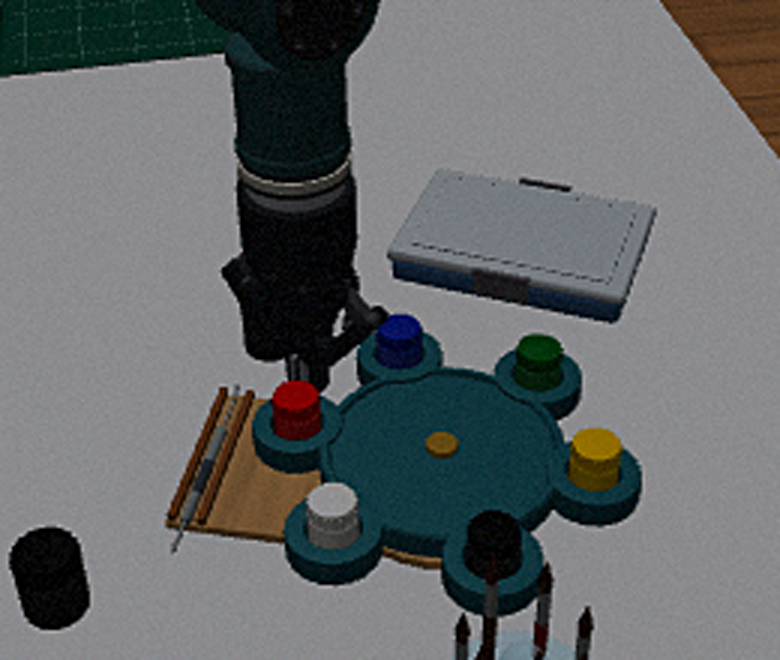

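Red is at about 158°, with the target at 160.4°. I nudge it a little more, then back off and lift straight up.

Request:
apply_moves([
  [0.0015,0,0,-1],
  [0.003,0,0,-1.5],
  [0.0045,0,0,-2],
  [0.0045,0,0,-2],
  [0.002,0,0,0],
  [-0.003,0,0,0],
  [-0.008,0,0,0],
  [-0.008,0,0,0],
  [-0.008,0,-0.02,0],
  [-0.008,0,-0.05,0],
  [-0.008,0,-0.09,0],
  [-0.008,0,-0.13,0],
])

```text
time: 9.3
tool_pos: [0.4793, -0.031, 0.1863]
tool_rot: [3.14, -0.001, -2.346]
wrist_force: [1.4, 0.5, 1.0]
width: -0.0003
```

Request:
apply_moves([
  [0,0,-0.04,0],
  [0,0.04,-0.07,0],
  [0,0.08,-0.07,0],
  [0,0.12,-0.07,0],
  [0,0.16,-0.07,0],
  [0,0.2,-0.07,0],
  [0,0.24,-0.07,0],
  [0,0.28,-0.07,0],
  [0,0.32,-0.07,0],
  [0,0.36,-0.07,0],
  [0,0.4,-0.07,0],
  [0,0.4,-0.07,0],
])

```text
time: 10.5
tool_pos: [0.1918, 0.2526, 0.256]
tool_rot: [3.14, 0.003, -2.337]
wrist_force: [0.3, -0.0, 1.5]
width: 0.0002
```

```bash
python3 look.py s7.png; python3 rel.py; python3 - <<'E'
from meas import *
s=snapshot("top"); save(s,"t7.png",(90,320,220,540),2.5); W=world(s); hub=np.array([.5528,-.1164])
P=pots(s,W,["red","white","black","blue","green","yellow"])
v=P[0]-hub; print(np.degrees(np.arctan2(v[1],v[0])))
for k in ["palette","clipper","brush_stand","probe"]:
    for d in cut_out(s,k)[:2]: print(k,round(d["p"],2),d["pixel"],np.round(np.nanmedian(W[d["pixels"]],0),3))
E
```

```text
red top n 112 [ 0.4616 -0.083   0.0706]
red polar 0.09708987077596658 159.89220541363002
10.55 [0.1931 0.2506 0.2556] [ 1.7999e+02  5.0000e-02 -1.3407e+02] F [-0.35 -0.44 -0.62] w -0.0003379552134927828 [-0.34  0.1  -0.76  2.42  0.12  0.65  1.18]
polar 0.5138820148103327 134.42720558140147
red 0.43 134 [ 0.4605 -0.0806  0.0705] [125.   5.   7.]
white 0.54 138 [ 0.4753 -0.1798  0.0702] [132. 130. 130.]
black 0.48 142 [ 0.5684 -0.2156  0.0702] [5. 7. 7.]
blue 0.43 140 [ 0.5377 -0.0183  0.0703] [11. 27. 96.]
green 0.62 125 [ 0.6306 -0.0537  0.0702] [ 7. 63. 21.]
yellow 0.72 125 [ 0.6463 -0.1513  0.0701] [132. 112.   2.]
158.83239367622383
palette 0.59 [134.4, 272.8] [0.67  0.141 0.033]
clipper 0.59 [253.4, 460.7] [ 0.393 -0.298  0.011]
brush_stand 0.76 [189.5, 501.8] [ 0.534 -0.37   0.138]
probe 0.65 [254.9, 372.4] [ 0.392 -0.092  0.017]
```

View pics/t7.png

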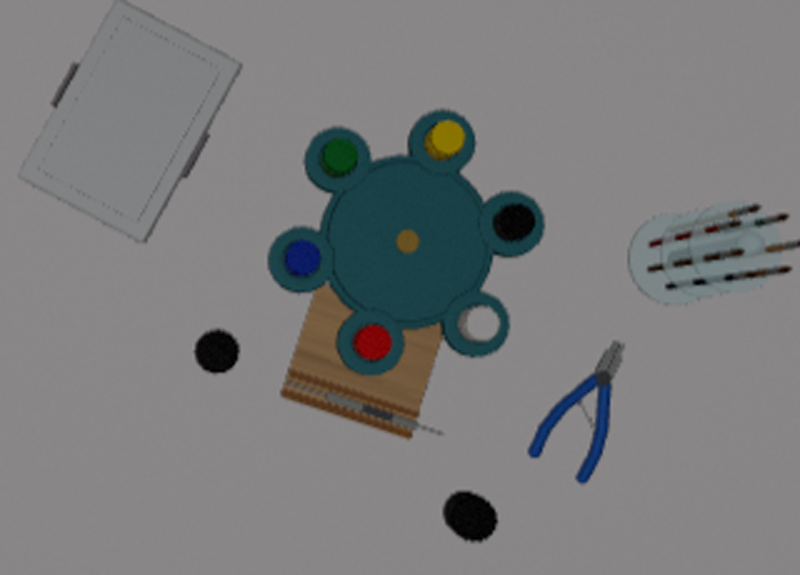

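The top view shows red at crop (373, 342), centred on the tongue behind the rest, with everything else in place. I check once more for stillness and the front line, then hand in.

```bash
python3 - <<'E'
from meas import *
s=snapshot("top"); W=world(s); hub=np.array([.5528,-.1164])
r=pots(s,W,["red"])[0]
m=cut_out(s,"base")[0]["pixels"]; w=W[m&(abs(W[...,2]-.013)<.008)]
R=cv2.minAreaRect(w[:,:2].astype(np.float32)); print(R)
for a in (159.5,160.4,161.5):
    t=np.radians(a-180); v=r-hub; print(a,"base x,y",np.round([v@[np.cos(t),np.sin(t)],v@[-np.sin(t),np.cos(t)]],4))
print(np.abs(get_state()["qvel"]).max()); close_job()
E
```

```text
red 0.71 135 [ 0.4602 -0.0803  0.0702] [124.   5.   7.]
((0.44191238284111023, -0.07799497246742249), (0.13092561066150665, 0.11397149413824081), 70.04722595214844)
159.5 base x,y [-0.0994  0.0014]
160.4 base x,y [-0.0994  0.0029]
161.5 base x,y [-0.0993  0.0048]
0.002531188395755993
the job is handed in; nothing more can be done
```

I turned the carousel about 74° counter-clockwise by sweeping the closed fingertips through the notch between the blue and red pots. Then I backed off, lifted clear and handed in at about 10.7 s of the 45 s allowed.

- **Red pot:** my last top-camera check put it at x = -99 mm, y = +1 to +5 mm in the base frame. The limits are x below -85 mm and y within ±16 mm. The side camera read about 1° differently from the top one (159.9° against 158.8°, front line about 160.4°), well within tolerance.
- **Tray:** two top pictures taken shortly apart after the arm had left gave the same red pot position to within 0.5 mm, so I take it as still.
- **Pots:** all six lid tops measured about 70 mm above the desk, so all are down in their cups. I did not measure tilt directly. In the pictures I saw no robot contact with a pot.
- **Bystanders:** palette, clipper, brush stand and probe read within about 4 mm of their starting positions, which is about the measuring noise.
- **Disagreements:** in an early measurement the network labelled the black pot as "white"; I left that reading out. A line fit on the tool rest ridges gave 164.7° for the front; I did not use it, because the base rectangle and the picture both pointed to about 160.4°.

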